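# Open the mini centrifuge after a spin

## Task

The spin is finished: open the mini centrifuge on the lab bench. Press down the release tab at its front so that the lid springs up ajar, then gently push the lid up and over with a finger, without gripping it, until it is fully open against its stop, where it stays by itself. Nothing is picked up: the centrifuge stays standing where it is, neither lifted, tipped nor shoved along the bench, and the things around it are left undisturbed.

Things in the scene. Friction and masses are not known exactly. Their poses are not given: they have to be found in the camera images.
- centrifuge: Mini centrifuge, white plastic, 150 mm wide (y), 200 mm deep (x), 116 mm high with lid shut, 1.7 kg, loose on rubber feet. Origin on the bench under its middle; front faces its -x, z up. Front ledge x -105 to -57 mm: a raised cheek, top 61 mm up, on each side of the tab (|y| 26 to 75 mm). Behind it the body, top 79 mm up, to x = +95, with the rotor bowl under the lid.
- tab_top (a point): Middle of the top face of the release tab: ribbed grey paddle 28 mm deep (x) by 36 mm wide (y), top 70 mm above the bench, in the middle of the front ledge, 88 mm ahead of the centrifuge's origin, its rear edge about 10 mm in front of the lid's lip. Press it straight down.
- release_tab (a joint): Release tab, a rocker pivoting below its rear end: 0 at rest, 0.26 rad (middle of the tab about 8 mm lower) fully down. The latch lets go at about 0.15 rad (5 mm). It takes about 2 N to start and 5 N fully down, and springs back when let go.
- lid (a joint): Lid angle: 0 closed, 1.83 rad fully open at its stop, leaning back past upright. Unlatched, a spring lifts it to about 0.5 rad and no further. From there push it (about 1 N at its front edge): left below about 1 rad it sinks back to 0.5, left between about 1 and 1.7 the stiff hinge keeps it half open, at the stop it stays.
- lid_hinge (a point): Middle of the lid's hinge axis, 85 mm behind the centrifuge's origin and 80 mm above the bench. The axis runs along the centrifuge's y and lies in the plane of the lid's flat underside.
- lid_lip (a point): Front middle of the lid's thumb lip (46 mm wide, 6 thick, 10 proud); moves with the lid, 149 mm from the axis, 3 mm above its underside. Lid: grey frame 150 mm wide, 11 thick, front edge 140 mm from the axis, clear dome (36 mm high) over a 118 mm round opening; frame 14 mm deep at the front middle, where a steel striker loop 30 mm wide hangs 10 mm below it, 134 to 142 mm from the axis.
- jar_centre (a point): Bystander: amber glass jar with a black cap, 52 mm in diameter, 92 mm high; the point is at its centre, 46 mm up.
- rack_centre (a point): Bystander: white tube rack, 52 x 104 mm, 60 mm high with the tubes in it; the point is at the centre of its block, 22 mm up.
- boss_centre (a point): Bystander: aluminium boss head clamp, a block 36 x 28 x 30 mm with two steel thumbscrews that reach 37 mm from its middle; the point is at the centre of the block, 15 mm up.

How it is judged (in metres and radians):
On the way, in this order (a step that is already met when the one before it is completed fails the run):
1. the release tab has been pressed down (value of joint release_tab above 0.14 rad).
2. the lid has sprung up ajar (value of joint lid above 0.35 rad), for 0.2 s.
At the end, for the whole second after the job is handed in: The lid rests fully open (joint over 1.72 rad of 1.83) and still, the tab has sprung back (under 0.05 rad), the centrifuge stands upright and at rest within 30 mm of where it stood, and jar, rack and boss head are within 25 mm of where they were (value of joint lid above 1.72 rad and not (velocity of joint lid above 0.1 rad/s) and velocity of joint lid above -0.1 rad/s and value of joint release_tab below 0.05 rad and distance of centrifuge from where it was at the start of the episode below 0.03 m and angle between centrifuge's own z axis and vertical below 0.03 rad and linear speed of centrifuge below 0.02 m/s and distance of each of jar_centre, rack_centre, boss_centre from where it was at the start of the episode below 0.025 m); the robot touches nothing.
It fails at once if the centrifuge is lifted or tipped (height (world z) of centrifuge above 0.012 m or angle between centrifuge's own z axis and vertical above 0.12 rad).
It fails at once if the centrifuge is shoved more than 30 mm along the bench (distance of centrifuge from where it was at the start of the episode above 0.03 m).
It fails at once if the jar, the tube rack or the boss head is moved more than 25 mm or lifted (distance of any of jar_centre, rack_centre, boss_centre from where it was at the start of the episode above 0.025 m).
It fails at once if the lid is gripped or forced hard (over 30 N between the fingers and the lid) (contact force between the fingers and lid above 30 N).
It also fails if it takes over 43 s, if anything falls off the work surface, if the arm or the gripper's body presses on something with over 40 N, if the wrist force passes 120 N, or if a joint passes its speed limit or range.

## Robot

A 6-joint arm with a two-finger parallel gripper is mounted at the origin on the work surface. World frame = base frame: x ahead of the robot, y to its left, z up, the work surface at z = 0. Lengths are in mm, angles in rad, forces in N, time in s.
With the tool pointing down it reaches from about 375 to 925 mm from the base axis. Payload 5.7 kg.
Tool frame: the origin (TCP) lies midway between the tips of the shut fingers; the grasp point (between the pads) lies 19 mm behind it; z points along the fingers, y is the line along which they close (so a half turn about z gives the same grasp; the last joint's range is limited). The gripper opens to 88 mm and grips with 3 to 60 N. Pads are 20 mm wide; open, the fingers measure 115 mm over their backs; the gripper's body (75 mm by 178 mm) begins 61 mm behind the grasp point.
Start: joints at [-1.328, 0.359, 1.51, -0, 1.272, -0.115], TCP at [210.111, -561.972, 198.223] pointing down, gripper open.
Joint ranges: [-2.97, 2.97], [-1.01, 2.36], [0.21, 2.38], [-0.96, 4.11], [0.2, 2.71], [-2.98, 2.98]. Speed limits (rad/s): [2.39, 2.39, 3.14, 3.14, 3.14, 3.14].

## Interface

Orientations are given as a 3x3 rotation matrix whose columns are the frame's x, y, z axes.
In Python, from plant import env gives the robot as it stands.
- The arm moves only by the tool send_rows, never from a script. Its argument "targets" is text: rows parted by semicolons, each of 7 numbers parted by spaces: the gripper command: -1 is fully open, 1 is shut, values between are in proportion, then the shift along the tool's x, y, z in mm, then the turn, a rotation vector about the tool's x, y, z in degrees. In form: jaw dx dy dz rx ry rz; .... A call has 1 to 5 rows; each row shifts and turns the commanded pose from where the row before left it, along the tool's axes as they then stand; what a row does not reach is not made up. A row lasts 1/12 s, in which the tool goes at most 41.7 mm and 7.16 degrees, less where a joint would pass 70% of its speed; a pose out of reach is approached as far as the arm can. A call is refused whole if a number of a shift passes 41.7 or a number of a turn 7.16, either way. A call with a gripper value outside its range is refused whole. The fingers move at their own pace and stop on an object; "squeeze" is the grip in N (left out, the last holds). Time passes only in rows, so rows that do not move let the fingers close. It gives the time, the measured TCP pose, the force, the opening and the grip force at its end, in the units of the state.
- env.observe(): the state, without advancing time (a new reading comes with each control period).
- env.read_camera(name): name is "side" or "top"; returns (picture, depth): 400x640x3 uint8, red, green, blue; 400x640 float32, mm along the optical axis (not along the pixel's ray), 0 where there is no reading.
- env.camera_info(name): a dict with "intrinsics" (3x3 intrinsics, pixels), "dist" ([k1, k2, p1, p2, k3] as OpenCV has them; the pictures are not rectified), "extrinsics" (4x4, takes a point from camera to world coordinates). Camera axes: x right, y down, z forward; pixel columns grow to the right and rows downward; lengths in mm; the calibration is good to about 2 mm. A picture is of the moment at which its call begins. camera_info takes no time and is no camera call.
- env.close_job(): hands the job in; it is judged then, once.
The state is a dict: "t": time; "q": joint angles; "qd": joint speeds; "joint_torque": joint torques, N m; "tool_pos": TCP position; "orientation": TCP orientation; "wrist_force": force on the tool from outside, world axes, zero at the start; "torque": the same for the moment, N m; "opening": finger opening in mm; "grip_force": force on a finger pad.
Only numpy, scipy, OpenCV 4.12 (cv2) and the standard library are available. Lean on these libraries where they do the work, as an engineer would, in place of code of your own. Each camera call takes 0.05 s, during which the arm holds its last target. There are 200 camera calls.

## Working session

There is one attempt and no reset: what is moved stays moved. The work goes in short steps, Python scripts to look and compute and a tool call to move; the robot and the scene stay as the last step left them, time stands still between calls to the robot, and variables do not carry over. Pictures are saved under pics/ and viewed, at most 11 in all, crops included, and the job is handed in when it is done.

Besides the shell and the picture viewer there is one more tool, called after "Emit:" as a command line: name --argument value ..., lists and objects as JSON in quotes. send_rows: Moves the arm, as the interface text tells. Its arguments: {"type":"object","properties":{"targets":{"type":"string"},"squeeze":{"type":"number"}},"required":["targets"]}

```bash
ls; mkdir -p pics
python3 - <<'E'
from plant import env
import cv2,numpy as np
for n in("side","top"):
    p,d=env.read_camera(n); np.savez(f"{n}0.npz",p=p,d=d); cv2.imwrite(f"pics/{n}0.png",p[:,:,::-1])
    print(n,{k:np.round(v,3).tolist() for k,v in env.camera_info(n).items()},(d>0).mean())
o=env.observe();print(o)
E
```

```text
pics
side {'intrinsics': [[448.938, 0.0, 314.308], [0.0, 448.938, 204.068], [0.0, 0.0, 1.0]], 'dist': [-0.11, 0.0, 0.0, 0.0, 0.0], 'extrinsics': [[-0.827, -0.318, 0.465, 165.331], [-0.563, 0.455, -0.69, 592.076], [0.008, -0.832, -0.555, 525.573], [0.0, 0.0, 0.0, 1.0]]} 0.9959375
top {'intrinsics': [[489.495, 0.0, 323.923], [0.0, 489.495, 203.404], [0.0, 0.0, 1.0]], 'dist': [-0.071, 0.0, 0.0, 0.0, 0.0], 'extrinsics': [[-0.003, -0.985, 0.17, 368.265], [-1.0, 0.001, -0.006, 30.53], [0.006, -0.17, -0.985, 937.371], [0.0, 0.0, 0.0, 1.0]]} 0.99585546875
{'t': 0.1, 'q': array([-1.32811231e+00,  3.59407410e-01,  1.51131175e+00, -2.22036125e-05,
        1.27247540e+00, -1.15091725e-01]), 'qd': array([-1.85196939e-03, -2.70024590e-03, -2.93377532e-03, -1.49878110e-03,
        2.67951289e-03, -4.24227228e-05]), 'joint_torque': array([ 4.57917013e-04, -5.16356421e+01, -2.71406543e+01,  6.76829112e-02,
        2.76114000e-02, -3.76971491e-05]), 'tool_pos': array([ 209.94784575, -561.37859811,  197.51362881]), 'orientation': array([[ 9.36675800e-01,  3.50197489e-01, -4.05554048e-04],
       [ 3.50197686e-01, -9.36674532e-01,  1.54986791e-03],
       [ 1.62887705e-04, -1.59374786e-03, -9.99998717e-01]]), 'wrist_force': array([ 0.26750528, -0.55589647, -0.58096312]), 'torque': array([ 0.03562888, -0.01310447,  0.00343151]), 'grip_force': 0.0, 'opening': 87.77523236437432}
```

View pics/top0.png

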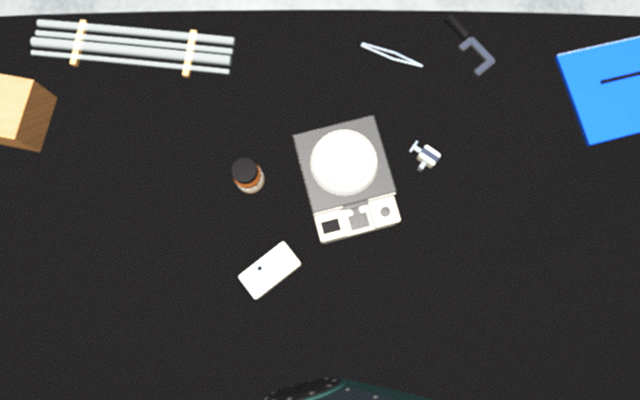

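View pics/side0.png

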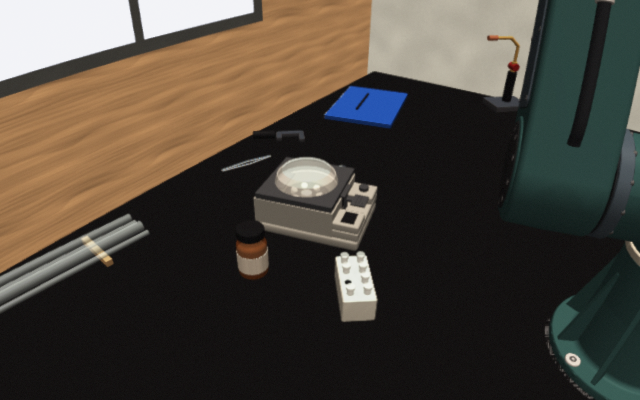

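The top view shows the centrifuge at about (350,180) with its front toward the robot and the tab near (357,217). The jar is at (247,175), the rack at (270,270) and the boss at (428,156). The side view agrees, with the lid shut. Next I measure its pose.

```bash
cat > h.py <<'E'
from plant import env
import cv2,numpy as np
def cloud(n,d):
    c=env.camera_info(n);K=np.array(c["intrinsics"]);E=np.array(c["extrinsics"])
    v,u=np.mgrid[:400,:640]
    r=cv2.undistortPoints(np.stack([u,v],-1).reshape(-1,1,2).astype(float),K,np.array(c["dist"])).reshape(400,640,2)
    P=np.dstack([r*d[...,None],d])
    return P@E[:3,:3].T+E[:3,3]
E
python3 - <<'E'
from h import *
z=np.load("top0.npz");W=cloud("top",z["d"]);
roi=np.zeros((400,640),bool);roi[100:255,285:410]=1
Z=W[...,2]
for lo,hi in((85,97),(50,130),(50,67),(67,78)):
    m=roi&(Z>lo)&(Z<hi)
    p=W[m][:,:2].astype(np.float32)
    print(lo,hi,m.sum(),cv2.minAreaRect(p),np.median(Z[m]))
# rotated-frame extents
m=roi&(Z>85)&(Z<97);p=W[m][:,:2].astype(np.float32)
for n,(a,b,c,d) in dict(jar=(150,200,225,270),rack=(235,305,230,305),boss=(135,175,405,445)).items():
    s=W[a:b,c:d].reshape(-1,3);s=s[s[:,2]>12];print(n,s[:,:2].min(0),s[:,:2].max(0),s[:,2].max())
E
```

```text
85 97 3513 ((584.0560913085938, -11.186195373535156), (156.5001983642578, 150.74801635742188), 14.722122192382812) 90.92932648844578
50 130 8904 ((564.2521362304688, -16.22887420654297), (197.3133544921875, 150.85903930664062), 14.621227264404297) 91.6296413127074
50 67 1436 ((561.17578125, -16.841949462890625), (191.23976135253906, 150.14227294921875), 14.698958396911621) 60.924986945345154
67 78 512 ((539.727783203125, 11.85272216796875), (220.88714599609375, 105.02641296386719), 60.170997619628906) 70.05714256318777
jar [368.26470039  30.53005834] [599.20365616 189.47891354] 937.3712339688252
rack [349.74821215  30.53005834] [451.28566567 178.84809605] 937.3712339688252
boss [ 368.26470039 -199.61294111] [651.6345382   30.53005834] 937.3712339688252
```

```bash
cat >> h.py <<'E'
yaw=np.deg2rad(14.67);ex=np.array([np.cos(yaw),np.sin(yaw),0]);ey=np.array([-np.sin(yaw),np.cos(yaw),0]);O=np.array([569.1,-15.0,0])
L=np.stack([ex,ey,[0,0,1]])
def loc(P): return (np.asarray(P)-O)@L.T
def show():
    o=env.observe();R=np.array(o["orientation"])
    d=loc(o["tool_pos"]);print("t",round(o["t"],2),"local TCP",d.round(1),"R local",(L@R).round(3).tolist(),"F",(L@o["wrist_force"]).round(1),"q",o["q"].round(2),"open",round(o["opening"],1))
    return d,L@R
E
python3 - <<'E'
from h import *
z=np.load("top0.npz");P=loc(cloud("top",z["d"]));Z=P[...,2]
m=(P[...,0]>-110)&(P[...,0]<-68)&(abs(P[...,1])<24)&(Z>66)&(Z<76)
print(m.sum(),P[m].min(0),P[m].max(0),np.median(P[m],0))
m=(abs(P[...,0])<130)&(abs(P[...,1])<100)&(Z>40)&(Z<85);print(P[m].min(0),P[m].max(0))
for n,(a,b,c,d) in dict(jar=(150,200,225,270),rack=(235,305,230,305),boss=(135,175,405,445)).items():
    s=P[a:b,c:d].reshape(-1,3);s=s[(s[:,2]>12)&(s[:,2]<110)];print(n,s.min(0),s.max(0))
show()
E
```

```text
323 [-99.28145045 -17.83568396  66.22413449] [-68.06520909  18.0668592   75.29777504] [-84.98734239   0.51322487  69.7894026 ]
[-103.71703293  -75.34815189   40.27483236] [93.25103397 75.38486478 84.99568269]
jar [ 25.80052999 147.67893693  12.068179  ] [ 75.37475963 199.17966468  96.7132351 ]
rack [-171.27337077  122.07982876   12.39257781] [-83.97992966 233.4771726   63.96119812]
boss [ -14.09748118 -191.9198572    12.35484319] [  43.61531925 -138.83192921   34.45292136]
t 0.1 local TCP [-485.8 -437.6  197.5] R local [[0.995, 0.102, 0.0], [0.102, -0.995, 0.002], [0.0, -0.002, -1.0]] F [ 0.1 -0.6 -0.6] q [-1.33  0.36  1.51 -0.    1.27 -0.12] open 87.8
```

Emit:
send_rows --targets "1 0 0 0 0 0 5.86; 1 20 -31 0 0 0 0; 1 26 -31 0 0 0 0; 1 26 -31 0 0 0 0; 1 26 -31 0 0 0 0" --squeeze 10

```text
t: 0.52
tool_pos: [273.6, -415.4, 197.7]
orientation: [[0.968, 0.252, -0.0], [0.252, -0.968, 0.001], [-0.0, -0.001, -1.0]]
wrist_force: [0.8, 0.3, 0.1]
opening: 58.1
grip_force: 0.0
```

Emit:
send_rows --targets "1 26 -31 0 0 0 0; 1 26 -31 0 0 0 0; 1 26 -31 0 0 0 0; 1 26 -31 0 0 0 0; 1 26 -31 0 0 0 0"

```text
t: 0.93
tool_pos: [360.3, -232.4, 198.1]
orientation: [[0.968, 0.252, -0.0], [0.252, -0.968, 0.0], [-0.0, -0.0, -1.0]]
wrist_force: [0.6, -0.3, -1.0]
opening: 24.3
grip_force: 0.0
```

Emit:
send_rows --targets "1 26 -31 0 0 0 0; 1 26 -31 0 0 0 0; 1 26 -31 0 0 0 0; 1 26 -31 0 0 0 0; 1 0 0 0 0 6 0"

```text
t: 1.35
tool_pos: [436.4, -77.2, 198.5]
orientation: [[0.958, 0.268, 0.104], [0.266, -0.963, 0.032], [0.109, -0.003, -0.994]]
wrist_force: [0.5, -1.9, 0.8]
opening: 0.7
grip_force: 0.0
```

Emit:
send_rows --targets "1 0 0 0 0 6.5 0; 1 0 0 0 0 6.5 0; 1 0 0 0 0 6.5 0; 1 0 0 0 0 6.5 0; 1 0 0 0 0 6.5 0"

```text
t: 1.77
tool_pos: [427.6, -84.2, 196.5]
orientation: [[0.812, 0.261, 0.523], [0.213, -0.965, 0.151], [0.544, -0.011, -0.839]]
wrist_force: [0.1, -0.1, -0.6]
opening: 0.4
grip_force: 0.0
```

Emit:
send_rows --targets "1 0 0 0 0 6.5 0; 1 0 0 0 0 0 0; 1 0 0 0 0 0 0"

```text
t: 2.02
tool_pos: [425.6, -83.6, 193.9]
orientation: [[0.78, 0.259, 0.569], [0.196, -0.965, 0.172], [0.594, -0.023, -0.804]]
wrist_force: [-0.7, 0.6, -0.3]
opening: 0.7
grip_force: 0.0
```

```bash
python3 -c "
from h import *
show()"
```

```text
t 2.02 local TCP [-156.1  -30.   193.9] R local [[0.804, 0.007, 0.594], [-0.008, -1.0, 0.022], [0.594, -0.023, -0.804]] F [-0.6  0.8 -0.3] q [-0.95 -0.05  2.29  0.83  0.87 -0.18] open 0.7
```

Emit:
send_rows --targets "1 20 -10 14 0 0 0; 1 20 -10 14 0 0 0; 1 14 -10 10 0 0 0; 1 0 0 0 0 0 0; 1 0 0 0 0 0 0"

```text
t: 2.43
tool_pos: [483.5, -34.9, 197.6]
orientation: [[0.776, 0.27, 0.57], [0.206, -0.963, 0.175], [0.596, -0.018, -0.803]]
wrist_force: [-0.6, 0.5, 0.8]
opening: 0.6
grip_force: 0.0
```

```bash
python3 -c "
from h import *
show()"
```

```text
t 2.43 local TCP [-87.9   2.5 197.6] R local [[0.803, 0.017, 0.596], [0.003, -1.0, 0.025], [0.596, -0.018, -0.803]] F [-0.5  0.6  0.8] q [-0.65 -0.02  2.25  0.85  0.7   0.04] open 0.6
```

Emit:
send_rows --targets "1 -16 1 23.5 0 0 0; 1 -16 1 23.5 0 0 0; 1 -16 1 23.5 0 0 0; 1 -15 1 23.5 0 0 0; 1 0 0 0 0 0 0"

```text
t: 2.85
tool_pos: [490.3, -37.6, 88.6]
orientation: [[0.781, 0.265, 0.566], [0.199, -0.964, 0.177], [0.592, -0.026, -0.805]]
wrist_force: [-0.2, -0.2, -0.7]
opening: 0.5
grip_force: 0.0
```

```bash
python3 -c "
from h import *
show()
p,d=env.read_camera('side');cv2.imwrite('pics/a.png',cv2.resize(p[120:270,220:440,::-1],None,fx=3,fy=3))"
```

```text
t 2.85 local TCP [-81.9  -1.9  88.6] R local [[0.806, 0.013, 0.592], [-0.005, -1.0, 0.028], [0.592, -0.026, -0.805]] F [-0.2 -0.2 -0.7] q [-0.64  0.29  2.37  1.44  0.51 -0.65] open 0.5
```

View pics/a.png

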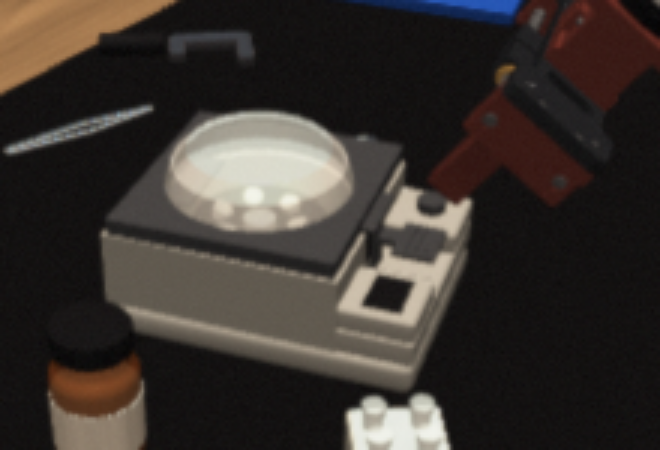

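```bash
cat >> h.py <<'E'
def proj(n,P):
    c=env.camera_info(n);E=np.linalg.inv(np.array(c["extrinsics"]))
    return cv2.projectPoints(np.asarray(P,float).reshape(-1,1,3),cv2.Rodrigues(E[:3,:3])[0],E[:3,3],np.array(c["intrinsics"]),np.array(c["dist"]))[0].reshape(-1,2)
def wor(p): return np.asarray(p)@L+O
E
python3 -c "
from h import *
f=lambda P:((proj('side',P)-[220,120])*3).round(0).tolist()
print(f([env.observe()['tool_pos'],wor([-88,0,70]),wor([-64,0,83]),wor([-105,-75,61])]))
print(f(wor([[-90,-15,82],[-90,12,82],[-74,12,94],[-74,-15,94]])))"
```

```text
[[416.0, 208.0], [423.0, 239.0], [387.0, 214.0], [475.0, 197.0]]
[[434.0, 211.0], [423.0, 233.0], [398.0, 211.0], [410.0, 190.0]]
```

```bash
python3 -c "
from h import *
d,R=show()
p,D=env.read_camera('side');q,D2=env.read_camera('top')
for n,i in(('side',p),('top',q)):
    for P,c in((env.observe()['tool_pos'],(255,0,0)),(wor(d-80*R[:,2]),(0,255,0))):
        u=proj(n,P)[0]; print(n,u); i[int(u[1]),int(u[0])]=c
a=cv2.resize(p[120:260,320:440],None,fx=3,fy=3,interpolation=0);b=cv2.resize(q[150:290,310:430],None,fx=3,fy=3,interpolation=0)
cv2.imwrite('pics/b.png',np.hstack([a,b])[:,:,::-1]);show()"
```

```text
t 2.9 local TCP [-81.8  -1.2  90.3] R local [[0.805, 0.012, 0.593], [-0.006, -1.0, 0.029], [0.593, -0.027, -0.804]] F [0.3 1.4 0.2] q [-0.64  0.29  2.37  1.43  0.51 -0.64] open 0.1
side [358.49102424 187.97573008]
side [387.6182839  162.30062541]
top [359.66894033 216.41647709]
top [371.77445953 239.27475395]
t 3.0 local TCP [-81.1  -1.7  92.8] R local [[0.803, 0.014, 0.596], [-0.002, -1.0, 0.026], [0.596, -0.023, -0.803]] F [-0.2 -0.1  0.5] q [-0.64  0.28  2.37  1.43  0.51 -0.64] open 0.4
```

View pics/b.png

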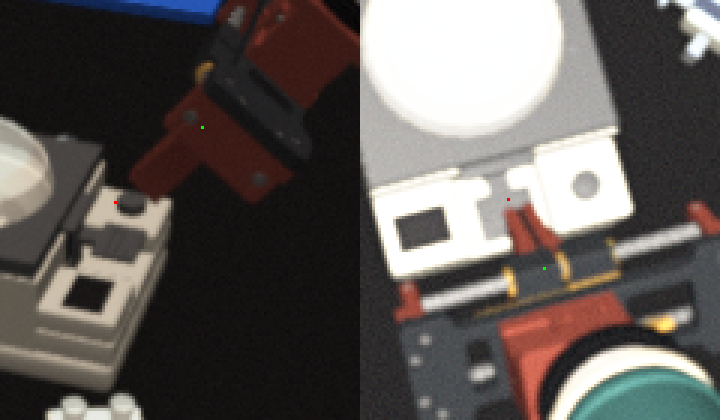

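Emit:
send_rows --targets "1 0 -4 0 0 -6.5 0; 1 0 0 0 0 -6.5 0; 1 0 0 0 0 -5 0; 1 0 0 0 0 0 0; 1 0 0 0 0 0 0"

```text
t: 3.42
tool_pos: [489.6, -25.5, 92.0]
orientation: [[0.837, 0.287, 0.465], [0.228, -0.957, 0.18], [0.497, -0.044, -0.867]]
wrist_force: [-0.6, -0.5, -0.4]
opening: 0.5
grip_force: 0.0
```

```bash
python3 -c "
from h import *
show()"
```

```text
t 3.42 local TCP [-79.6  10.   92. ] R local [[0.868, 0.035, 0.496], [0.009, -0.998, 0.056], [0.497, -0.044, -0.867]] F [-0.7 -0.3 -0.4] q [-0.54  0.24  2.27  0.98  0.49 -0.1 ] open 0.5
```

Emit:
send_rows --targets "1 0 3 0 -1 -3 0; 1 0 2 0 -1 -3 0; 1 0 2 0 -1 -3 0; 1 0 1 0 0 -3 0; 1 0 0 0 0 0 0"

```text
t: 3.83
tool_pos: [491.4, -31.1, 90.5]
orientation: [[0.911, 0.27, 0.311], [0.252, -0.963, 0.097], [0.325, -0.01, -0.946]]
wrist_force: [1.1, -1.0, -0.1]
opening: 0.4
grip_force: 0.0
```

```bash
python3 -c "
from h import *
show()"
```

```text
t 3.83 local TCP [-79.2   4.1  90.5] R local [[0.946, 0.017, 0.325], [0.013, -1.0, 0.015], [0.325, -0.01, -0.946]] F [ 0.8 -1.2 -0.1] q [-0.38  0.23  2.13  0.4   0.55  0.61] open 0.4
```

Emit:
send_rows --targets "1 -2 1 6 0 0 0; 1 -2 1 6 0 0 0; 1 -1 0 3 0 0 0; 1 0 0 0 0 0 0"

```text
t: 4.17
tool_pos: [487.9, -31.9, 71.4]
orientation: [[0.914, 0.267, 0.306], [0.248, -0.964, 0.1], [0.321, -0.015, -0.947]]
wrist_force: [-0.6, -0.3, 0.3]
opening: 0.2
grip_force: 0.0
```

```bash
python3 -c "
from h import *
show()"
```

```text
t 4.17 local TCP [-82.8   4.2  71.4] R local [[0.947, 0.014, 0.321], [0.008, -1.0, 0.019], [0.321, -0.015, -0.947]] F [-0.6 -0.1  0.3] q [-0.38  0.27  2.15  0.44  0.51  0.56] open 0.2
```

Emit:
send_rows --targets "1 -0.7 0.3 2 0 0 0; 1 -0.7 0.3 2 0 0 0; 1 0 0 0 0 0 0"

```text
t: 4.42
tool_pos: [489.7, -32.8, 68.2]
orientation: [[0.913, 0.268, 0.307], [0.249, -0.963, 0.098], [0.323, -0.013, -0.946]]
wrist_force: [-0.5, -0.2, -0.1]
opening: 0.4
grip_force: 0.0
```

Emit:
send_rows --targets "1 -0.5 0 1.5 0 0 0; 1 -0.5 0 1.5 0 0 0; 1 0 0 0 0 0 0"

```text
t: 4.67
tool_pos: [490.0, -32.7, 65.3]
orientation: [[0.913, 0.268, 0.308], [0.25, -0.963, 0.098], [0.323, -0.013, -0.946]]
wrist_force: [-0.6, 0.4, 0.0]
opening: 0.4
grip_force: 0.0
```

Emit:
send_rows --targets "1 -0.5 0 1.5 0 0 0; 1 -0.5 0 1.5 0 0 0; 1 0 0 0 0 0 0"

```text
t: 4.92
tool_pos: [489.9, -32.6, 62.1]
orientation: [[0.913, 0.268, 0.308], [0.25, -0.963, 0.098], [0.323, -0.013, -0.946]]
wrist_force: [-0.3, -0.8, -0.2]
opening: -0.0
grip_force: 0.0
```

```bash
python3 -c "
from h import *
d,R=show()
p,D=env.read_camera('side');q,D2=env.read_camera('top')
a=cv2.resize(p[120:260,320:440],None,fx=3,fy=3,interpolation=2);b=cv2.resize(q[150:290,310:430],None,fx=3,fy=3,interpolation=2)
cv2.imwrite('pics/c.png',np.hstack([a,b])[:,:,::-1])"
```

```text
t 4.92 local TCP [-81.    3.   62.1] R local [[0.946, 0.015, 0.323], [0.01, -1.0, 0.017], [0.323, -0.013, -0.946]] F [-0.5 -0.7 -0.2] q [-0.38  0.29  2.16  0.46  0.48  0.53] open -0.0
```

View pics/c.png

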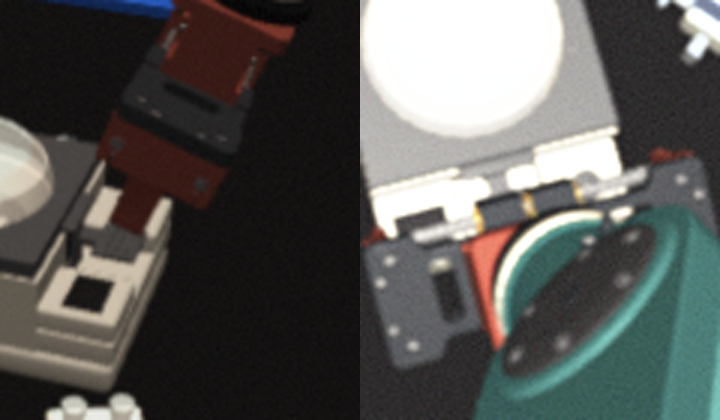

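The finger tip, at about (125,230) in the left crop, is just above the tab at (115,242). The effective tip sits roughly 8 mm short of the nominal TCP, so I keep lowering.

Emit:
send_rows --targets "1 -0.5 0 1.5 0 0 0; 1 -0.5 0 1.5 0 0 0; 1 0 0 0 0 0 0"

```text
t: 5.27
tool_pos: [489.9, -32.6, 58.9]
orientation: [[0.913, 0.268, 0.308], [0.25, -0.963, 0.098], [0.323, -0.013, -0.946]]
wrist_force: [-0.2, 0.1, -0.3]
opening: 0.8
grip_force: 0.0
```

Emit:
send_rows --targets "1 -0.5 0 1.5 0 0 0; 1 -0.5 0 1.5 0 0 0; 1 0 0 0 0 0 0"

```text
t: 5.52
tool_pos: [489.9, -32.6, 55.7]
orientation: [[0.913, 0.268, 0.308], [0.25, -0.963, 0.098], [0.323, -0.013, -0.946]]
wrist_force: [-0.0, 0.7, 1.3]
opening: 0.1
grip_force: 0.0
```

```bash
python3 -c "
from h import *
for i in range(4):
  env.read_camera('side');show()"
```

```text
t 5.57 local TCP [-81.    3.1  55.8] R local [[0.946, 0.015, 0.322], [0.01, -1.0, 0.017], [0.323, -0.013, -0.946]] F [ 0.3 -0.9  0.2] q [-0.38  0.31  2.16  0.48  0.46  0.51] open 0.5
t 5.62 local TCP [-81.    3.   55.9] R local [[0.946, 0.015, 0.323], [0.01, -1.0, 0.017], [0.323, -0.013, -0.946]] F [ 0.1  0.2 -0.2] q [-0.38  0.31  2.16  0.48  0.46  0.51] open 0.8
t 5.67 local TCP [-80.9   3.   56. ] R local [[0.946, 0.015, 0.323], [0.01, -1.0, 0.017], [0.323, -0.013, -0.946]] F [ 0.6 -0.4 -0.7] q [-0.38  0.31  2.16  0.48  0.46  0.51] open 0.6
t 5.72 local TCP [-80.9   3.   56. ] R local [[0.946, 0.015, 0.323], [0.01, -1.0, 0.017], [0.323, -0.013, -0.946]] F [-0.8 -1.4 -0.5] q [-0.38  0.31  2.16  0.48  0.46  0.51] open 0.3
```

```bash
cat >> h.py <<'E'
def finger(lo,hi):
    p,D=env.read_camera('side');P=loc(cloud('side',D));c=p.astype(int)
    red=(c[...,0]>c[...,1]*1.8)&(c[...,0]>40)
    m=red&(P[...,2]>lo)&(P[...,2]<hi)&(abs(P[...,1])<70)&(P[...,0]>-160)&(P[...,0]<200)
    return p,P,m
E
python3 -c "
from h import *
d,R=show()
p,P,m=finger(50,140)
for z in range(50,140,6):
    s=P[m&(P[...,2]>=z)&(P[...,2]<z+6)]
    if len(s):print(z,len(s),s.min(0).round(),s.max(0).round())
t=(P[...,0]>-102)&(P[...,0]<-72)&(abs(P[...,1])<17)&~m&(P[...,2]<80)
print('tab',t.sum(),np.percentile(P[t][:,2],[5,50,95]))
cv2.imwrite('pics/d.png',cv2.resize(p[150:230,320:440],None,fx=6,fy=6)[:,:,::-1])"
```

```text
t 5.72 local TCP [-80.9   3.   56. ] R local [[0.946, 0.015, 0.323], [0.01, -1.0, 0.017], [0.323, -0.013, -0.946]] F [-0.8 -1.4 -0.5] q [-0.38  0.31  2.16  0.48  0.46  0.51] open 0.3
80 21 [-101.   10.   80.] [-82.  14.  86.]
86 26 [-103.   11.   86.] [-85.  15.  92.]
92 36 [-104.   10.   92.] [-84.  15.  98.]
98 24 [-106.   10.   98.] [-87.  15. 104.]
104 32 [-109.   12.  104.] [-89.  15. 110.]
110 22 [-107.   11.  110.] [-90.  17. 116.]
116 1 [-92.  14. 116.] [-92.  14. 116.]
tab 216 [38.42568879 66.12245413 70.67480309]
```

View pics/d.png

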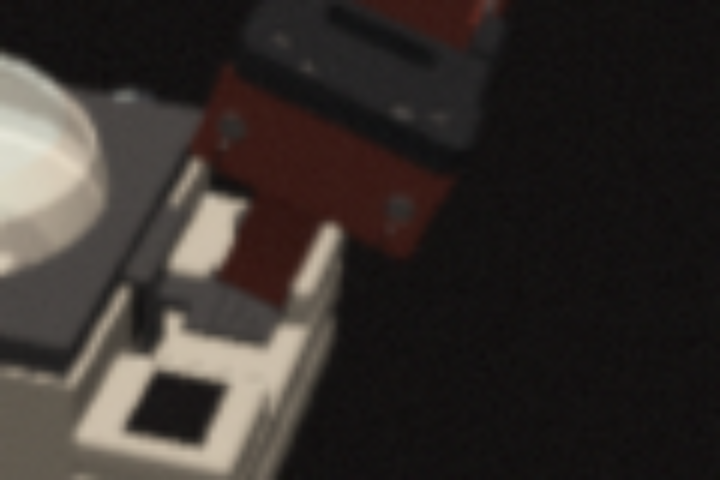

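The finger sits right above the tab: its tip is at about (255,295) in the crop and the tab's top at (240,315). Depth puts the tip near z=78 mm, so the reported TCP is well past the real tip. I keep lowering in small, force-watched steps.

Emit:
send_rows --targets "1 -1 0 3 0 0 0; 1 -1 0 3 0 0 0; 1 0 0 0 0 0 0"

```text
t: 6.02
tool_pos: [490.0, -32.6, 49.2]
orientation: [[0.913, 0.268, 0.308], [0.25, -0.963, 0.098], [0.323, -0.013, -0.946]]
wrist_force: [-0.8, -0.8, 1.0]
opening: 0.6
grip_force: 0.7
```

```bash
python3 -c "
from h import *
d,R=show()
p,P,m=finger(40,140)
ys,xs=np.nonzero(m); 
for z in range(50,92,6):
    s=P[m&(P[...,2]>=z)&(P[...,2]<z+6)]
    if len(s):print(z,len(s),s.min(0).round(),s.max(0).round())
print(p[196:206,360:372,0],P[196:206,360:372,2].round().astype(int))"
```

```text
t 6.02 local TCP [-81.    3.   49.2] R local [[0.946, 0.015, 0.322], [0.01, -1.0, 0.017], [0.323, -0.013, -0.946]] F [-1.  -0.5  1. ] q [-0.38  0.32  2.17  0.5   0.44  0.49] open 0.6
74 21 [-100.   10.   75.] [-83.  14.  80.]
80 35 [-103.   10.   80.] [-83.  17.  86.]
86 28 [-104.   10.   87.] [-84.  15.  92.]
[[ 52  52  52  53  53  52  50  53  51  59 107 167]
 [ 54  54  54  54  54  52  52  53  50  74 137 183]
 [ 53  54  55  53  53  53  53  53  56  90 146 161]
 [ 54  56  56  54  54  53  52  57  61  93 128 124]
 [ 56  57  56  56  55  53  55  59  71  95 105 100]
 [ 58  55  54  56  55  56  58  62  80  96  98  99]
 [ 65  60  57  54  56  56  59  72  87  95  97 101]
 [ 73  70  63  59  57  55  74 102 105 104 104 107]
 [ 73  72  72  71  65  67 108 160 162 160 146 129]
 [ 72  71  71  73  73  90 149 196 201 196 178 135]] [[ 85  87  86  85  87  88  87  88  89  88  89  91]
 [ 83  83  84  84  84  86  85  87  86  89  87  60]
 [ 83  81  82  82  84  82  83  84 526  84  58  59]
 [ 78  79  80  81  81  81  82  81  83  83  58  57]
 [ 76  80  77  79  78  78  79  80  79  54  58  55]
 [ 76  75  76  76  75  76  77  76  78  53  53  54]
 [ 67  73  74 526  75  75  75  74  51  51  52  52]
 [ 69  69  68  72  72  73  73  73  49  49  50  50]
 [ 69  68  69  69  70  72  70  45  47  47  47  45]
 [ 69  70  67  68  66  68  66  45  45  43  45  43]]
```

Emit:
send_rows --targets "1 5 1 1.5 0 0 0; 1 -0.7 0 2 0 0 0; 1 -0.7 0 2 0 0 0; 1 0 0 0 0 0 0"

```text
t: 6.4
tool_pos: [495.3, -32.1, 45.4]
orientation: [[0.913, 0.268, 0.308], [0.25, -0.963, 0.098], [0.323, -0.012, -0.946]]
wrist_force: [-2.9, -1.7, 3.2]
opening: 0.7
grip_force: 2.1
```

Emit:
send_rows --targets "1 -0.7 0 2 0 0 0; 1 -0.7 0 2 0 0 0; 1 0 0 0 0 0 0"

```text
t: 6.65
tool_pos: [494.4, -31.9, 41.0]
orientation: [[0.913, 0.268, 0.307], [0.25, -0.963, 0.098], [0.322, -0.013, -0.947]]
wrist_force: [-5.2, -3.0, 6.5]
opening: 0.7
grip_force: 3.9
```

```bash
python3 -c "
from h import *
d,R=show()
p,P,m=finger(40,140)
s=P[m];print(s[s[:,2].argsort()[:12]].round(0).tolist())
g=(P[...,0]>-75)&(P[...,0]<-35)&(abs(P[...,1])<60)&~m&(P[...,2]>60)&(P[...,2]<200);print('lid',np.percentile(P[g][:,2],[50,90,99]))
cv2.imwrite('pics/e.png',cv2.resize(p[130:230,260:440],None,fx=4,fy=4)[:,:,::-1])"
```

```text
t 6.65 local TCP [-76.5   2.5  41. ] R local [[0.947, 0.016, 0.322], [0.011, -1.0, 0.017], [0.322, -0.013, -0.947]] F [-5.8 -1.6  6.5] q [-0.38  0.34  2.17  0.52  0.42  0.47] open 0.7
[[-93.0, 10.0, 63.0], [-95.0, 13.0, 65.0], [-85.0, 10.0, 66.0], [-93.0, 11.0, 66.0], [-95.0, 11.0, 66.0], [-90.0, 13.0, 67.0], [-92.0, 13.0, 67.0], [-91.0, 11.0, 68.0], [-88.0, 13.0, 68.0], [-82.0, 12.0, 68.0], [-89.0, 13.0, 68.0], [-96.0, 10.0, 68.0]]
lid [ 77.55742351 145.10031931 157.93167374]
```

View pics/e.png

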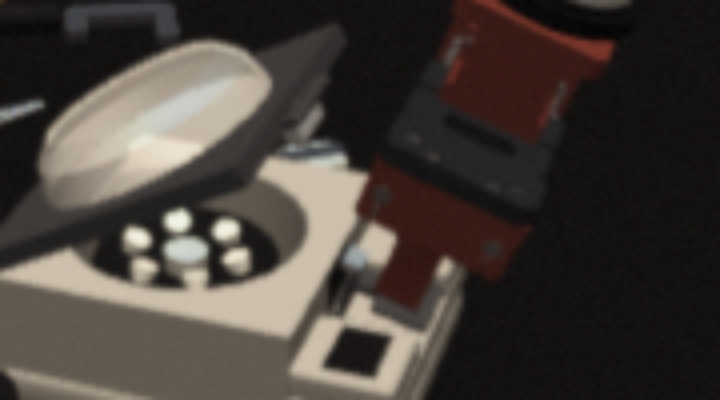

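The lid has sprung ajar to about 0.5 rad; its edge is at about (340,30) in the crop, and the finger is on the tab at (400,300). I back off along the finger, shift to the right half of the frame clear of the striker loop, and push there.

Emit:
send_rows --targets "1 0 0 -4 0 0 0; 1 0 0 -12 0 0 0; 1 0 0 -12 0 0 0; 1 0 0 -12 0 0 0; 1 0 0 0 0 0 0"

```text
t: 7.12
tool_pos: [483.8, -36.4, 81.0]
orientation: [[0.912, 0.268, 0.311], [0.25, -0.963, 0.097], [0.325, -0.011, -0.946]]
wrist_force: [-0.3, 0.1, -0.2]
opening: 0.3
grip_force: 0.0
```

Emit:
send_rows --targets "1 0 16 0 0 0 0; 1 0 16 0 0 0 0; 1 0 16 0 0 0 0; 1 0 0 0 0 0 0"

```text
t: 7.45
tool_pos: [498.3, -85.0, 78.9]
orientation: [[0.912, 0.266, 0.311], [0.248, -0.964, 0.096], [0.325, -0.01, -0.946]]
wrist_force: [0.9, -0.5, 0.6]
opening: 0.6
grip_force: 0.0
```

Emit:
send_rows --targets "1 11 0 -5 0 0 0; 1 11 0 -5 0 0 0; 1 11 0 -5 0 0 0; 1 0 0 0 0 0 0"

```text
t: 7.78
tool_pos: [523.6, -75.3, 104.7]
orientation: [[0.912, 0.268, 0.311], [0.25, -0.963, 0.097], [0.326, -0.011, -0.945]]
wrist_force: [-0.7, 0.6, -0.1]
opening: 0.4
grip_force: 0.0
```

```bash
cat >> h.py <<'E'
def look(name):
    d,R=show();print("C",(d-26*R[:,2]+10*R[:,0]).round(1))
    p,P,m=finger(60,300);s=P[m];s=s[s[:,2]>90]
    print('low red',np.median(s[s[:,2].argsort()[:12]],0).round(0).tolist())
    q,D=env.read_camera('top')
    cv2.imwrite(name,np.hstack([cv2.resize(p[90:230,260:420],None,fx=2.5,fy=2.5),cv2.resize(q[90:230,280:420],None,fx=2.5,fy=2.5)])[:,:,::-1])
E
python3 -c "
from h import *
look('pics/f.png')"
```

```text
t 7.78 local TCP [-59.3 -46.8 104.7] R local [[0.945, 0.016, 0.325], [0.011, -1.0, 0.015], [0.326, -0.011, -0.945]] F [-0.6  0.8 -0.1] q [-0.45  0.26  2.03  0.38  0.64  0.57] open 0.4
C [-58.3 -47.1 132.6]
low red [-75.0, -37.0, 130.0]
```

View pics/f.png

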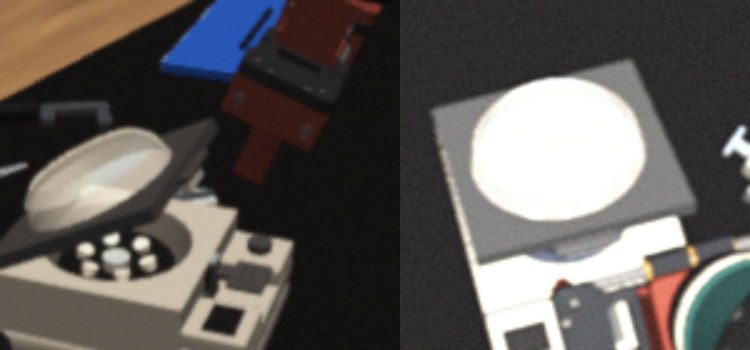

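The right crop shows the lid ajar, and the left one the finger tip (250,170) just in front of and below the frame's right corner (210,130). I start pushing.

Emit:
send_rows --targets "1 6 0 1.3 0 0 0; 1 6 0 1.3 0 0 0; 1 6 0 1.3 0 0 0; 1 6 0 1.3 0 0 0; 1 0 0 0 0 0 0"

```text
t: 8.3
tool_pos: [546.5, -68.9, 106.6]
orientation: [[0.912, 0.268, 0.309], [0.25, -0.963, 0.098], [0.324, -0.012, -0.946]]
wrist_force: [0.4, -0.5, -0.2]
opening: 0.4
grip_force: 0.0
```

Emit:
send_rows --targets "1 7 0 -4.6 0 0 0; 1 7 0 -4.6 0 0 0; 1 7 0 -4.6 0 0 0; 1 7 0 -4.6 0 0 0; 1 7 0 -4.6 0 0 0"

```text
t: 8.72
tool_pos: [570.6, -62.4, 140.6]
orientation: [[0.913, 0.268, 0.309], [0.25, -0.963, 0.098], [0.324, -0.012, -0.946]]
wrist_force: [-0.3, -0.1, -1.1]
opening: 0.3
grip_force: 0.3
```

Emit:
send_rows --targets "1 7 0 -2.5 0 0 0; 1 7 0 -2.5 0 0 0; 1 7 0 -2.5 0 0 0; 1 6 0 -2.5 0 0 0; 1 0 0 0 0 0 0"

```text
t: 9.13
tool_pos: [593.3, -56.8, 158.9]
orientation: [[0.912, 0.268, 0.31], [0.25, -0.963, 0.098], [0.325, -0.011, -0.946]]
wrist_force: [-0.1, 0.1, -0.1]
opening: 0.6
grip_force: 0.0
```

```bash
python3 -c "
from h import *
look('pics/g.png')"
```

```text
t 9.13 local TCP [ 12.8 -46.5 158.9] R local [[0.946, 0.015, 0.325], [0.011, -1.0, 0.016], [0.325, -0.011, -0.946]] F [-0.1  0.2 -0.1] q [-0.35  0.25  1.84  0.28  0.8   0.78] open 0.6
C [ 13.8 -46.8 186.7]
low red [-3.0, -38.0, 183.0]
```

View pics/g.png

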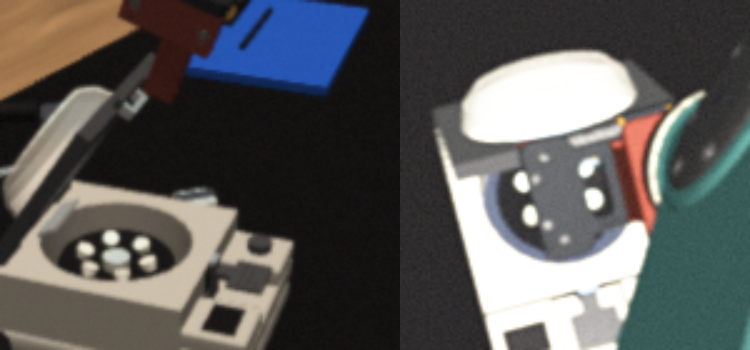

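The lid is pushed to about 1 rad, with the finger behind the frame's front edge at (165,80) and the bowl clear. I continue.

Emit:
send_rows --targets "1 6.6 0 -0.7 0 0 0; 1 6.6 0 -0.7 0 0 0; 1 6.6 0 -0.7 0 0 0; 1 6.6 0 -0.7 0 0 0; 1 6.6 0 -0.7 0 0 0"

```text
t: 9.65
tool_pos: [621.1, -48.6, 171.9]
orientation: [[0.913, 0.268, 0.308], [0.25, -0.963, 0.098], [0.323, -0.013, -0.946]]
wrist_force: [-0.5, -0.4, -0.1]
opening: 0.2
grip_force: 0.2
```

Emit:
send_rows --targets "1 6.6 0 0.8 0 0 0; 1 6.6 0 0.8 0 0 0; 1 6.6 0 0.8 0 0 0; 1 6.6 0 0.8 0 0 0; 1 6.6 0 0.8 0 0 0"

```text
t: 10.07
tool_pos: [652.3, -39.9, 178.5]
orientation: [[0.913, 0.268, 0.308], [0.25, -0.963, 0.098], [0.323, -0.013, -0.946]]
wrist_force: [0.1, -0.5, 0.1]
opening: 0.6
grip_force: 0.2
```

Emit:
send_rows --targets "1 6 0 2.8 0 0 0; 1 6 0 2.8 0 0 0; 1 6 0 2.8 0 0 0; 1 6 0 2.8 0 0 0; 1 6 0 2.8 0 0 0"

```text
t: 10.48
tool_pos: [684.0, -31.1, 174.7]
orientation: [[0.913, 0.268, 0.308], [0.25, -0.963, 0.098], [0.323, -0.013, -0.946]]
wrist_force: [0.7, 0.0, -0.5]
opening: 0.6
grip_force: 0.0
```

Emit:
send_rows --targets "1 3 0 1.4 0 0 0; 1 3 0 1.4 0 0 0; 1 0 0 0 0 0 0"

```text
t: 10.73
tool_pos: [690.3, -29.3, 174.1]
orientation: [[0.913, 0.268, 0.308], [0.25, -0.963, 0.098], [0.323, -0.013, -0.946]]
wrist_force: [-0.0, 0.0, -0.2]
opening: 0.6
grip_force: 0.0
```

```bash
python3 -c "
from h import *
look('pics/h.png')"
```

```text
t 10.73 local TCP [113.6 -44.6 174.1] R local [[0.946, 0.015, 0.323], [0.011, -1.0, 0.017], [0.323, -0.013, -0.946]] F [ 0.   0.  -0.2] q [-0.24  0.36  1.63  0.22  0.88  0.94] open 0.6
C [114.7 -44.9 201.9]
low red [96.0, -36.0, 199.0]
```

View pics/h.png

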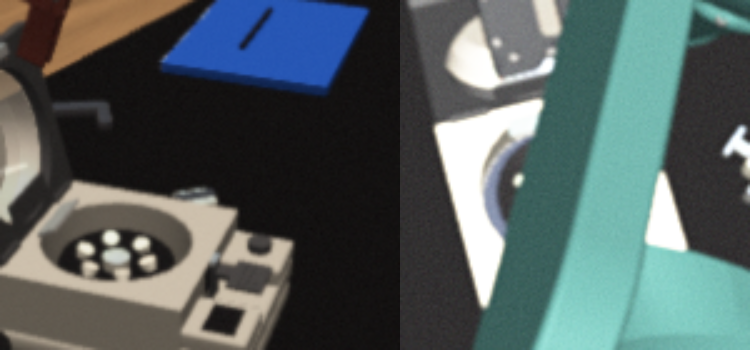

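The lid leans back past upright (left crop, around (40,130)). I nudge it on until the stop is felt.

Emit:
send_rows --targets "1 1.9 0 0.6 0 0 0; 1 1.9 0 0.6 0 0 0; 1 0 0 0 0 0 0"

```text
t: 11.08
tool_pos: [693.8, -28.4, 174.4]
orientation: [[0.913, 0.268, 0.308], [0.25, -0.963, 0.098], [0.323, -0.013, -0.946]]
wrist_force: [-0.6, 0.1, 0.3]
opening: 0.6
grip_force: 0.1
```

Emit:
send_rows --targets "1 1.9 0 0.6 0 0 0; 1 1 0 0.3 0 0 0; 1 0 0 0 0 0 0"

```text
t: 11.33
tool_pos: [694.8, -28.0, 173.9]
orientation: [[0.914, 0.268, 0.305], [0.25, -0.963, 0.098], [0.32, -0.013, -0.947]]
wrist_force: [-7.7, -2.9, 5.1]
opening: 0.5
grip_force: 4.0
```

The stop is felt at about 8 N. I back away and check.

Emit:
send_rows --targets "1 -3 0 -1 0 0 0; 1 -10 0 -5 0 0 0; 1 -18 0 -12 0 0 0; 1 -20 0 -14 0 0 0; 1 -20 0 -14 0 0 0"

```text
t: 11.75
tool_pos: [616.2, -49.9, 195.0]
orientation: [[0.913, 0.268, 0.308], [0.25, -0.963, 0.098], [0.323, -0.013, -0.946]]
wrist_force: [0.3, -0.3, 0.9]
opening: 0.2
grip_force: 0.0
```

Emit:
send_rows --targets "1 -25 0 -20 0 0 0; 1 -25 0 -20 0 0 0; 1 -25 0 -20 0 0 0; 1 0 0 0 0 0 0; 1 0 0 0 0 0 0"

```text
t: 12.17
tool_pos: [529.8, -75.0, 228.5]
orientation: [[0.913, 0.266, 0.31], [0.248, -0.964, 0.097], [0.325, -0.011, -0.946]]
wrist_force: [0.3, -0.3, -0.2]
opening: 0.7
grip_force: 0.0
```

```bash
python3 -c "
from h import *
show()
p,D=env.read_camera('side');P=loc(cloud('side',D))
m=(abs(P[...,1])<74)&(P[...,0]>70)&(P[...,0]<170)&(P[...,2]>95)&(P[...,2]<240)
s=P[m];
for y0 in(-70,30,55):
  t=s[(s[:,1]>y0)&(s[:,1]<y0+15)]
  if len(t)>20:
    for z in range(100,230,20):
      k=t[(t[:,2]>z)&(t[:,2]<z+20)]
      if len(k):print(y0,z,len(k),k[:,0].min().round(),np.median(k[:,0]).round())
t=(P[...,0]>-99)&(P[...,0]<-78)&(abs(P[...,1])<14)&(P[...,2]<90);print('tab z',np.median(P[t][:,2]),P[t][:,2].max())
cv2.imwrite('pics/i.png',cv2.resize(p[60:330,190:440],None,fx=2.2,fy=2.2)[:,:,::-1])"
```

```text
t 12.17 local TCP [-53.2 -48.1 228.5] R local [[0.946, 0.013, 0.325], [0.009, -1.0, 0.015], [0.325, -0.011, -0.946]] F [ 0.2 -0.4 -0.2] q [-0.44  0.08  1.86  0.27  0.97  0.73] open 0.7
-70 100 36 92.0 95.0
-70 120 100 97.0 105.0
-70 140 90 103.0 110.0
-70 160 46 108.0 112.0
-70 180 36 114.0 117.0
-70 200 44 119.0 122.0
30 100 9 92.0 94.0
30 180 34 114.0 118.0
30 200 56 119.0 123.0
55 100 50 92.0 95.0
55 120 45 97.0 101.0
55 140 40 103.0 107.0
55 160 57 108.0 112.0
55 180 57 114.0 117.0
55 200 59 119.0 122.0
tab z 68.41594090514224 71.22140434232352
```

View pics/i.png

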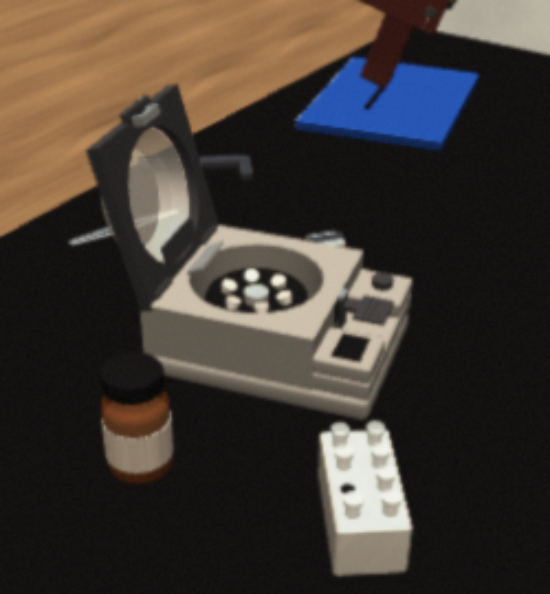

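The lid leans back with a slope of 0.27, which is about 1.83 rad, so it is fully open. The tab is back up, the neighbours are in place and the arm is clear. I hand it in.

```bash
python3 -c "
from plant import env
print(env.close_job())"
```

```text
the job is handed in; nothing more can be done
None
```

The centrifuge lid is fully open at its stop (about 1.83 rad by the side camera), the tab has sprung back, the bystanders look undisturbed, the arm is clear, and the job is handed in; no verdict was returned.

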